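# Isolate the edge burnisher under its push-latch hood

### The job

The wooden spindle of the bench edge burnisher is going to be changed, so switch the machine off at its main switch. Press down on the front of the black dust hood and let go so that it pops open, press the near end of the wide rocker under it until it tips over (the narrow rocker, for the work light, stays as it is), then push the hood back down past its catch and let go so that it stays latched shut. Do all this with the fingers only pressing and pushing: pinch and lift nothing, and leave the things round the machine where they are.

Things in the scene. Friction and masses are not known exactly. Their poses are not given: they have to be found in the camera images.
- burnisher: Bench edge burnisher, fixed: grey base 190 mm (x) by 290 mm (y), flat top 51 mm above the table; on its left half a motor lying along y (top 132 mm up) with a grooved wooden spindle 94 mm long at its left end, on its right half the black dust hood. Origin: centre of the base on the table; x points away from the operator, y left along the motor, z up. Hood middle at y = -0.078 m.
- hood (a joint): Sprung hinge of the dust hood, along its far edge. 0 = latched shut; -0.06 rad = pressed fully down on its stop (front edge 5 mm lower); 1.75 = fully open, leaning back past upright. 2 to 4 N at the front edge moves it against its spring. Push-push catch: each full press (beyond -0.05 rad) and release changes it over: shut to open; swung down and fully pressed, it stays at 0.
- hood_press (a point): Middle of the ribbed thumb pad on the hood's top face, where to press; moves with the hood. Shut: 66 mm nearer than the hinge, 30 mm above it (86 mm above the table), axes as the burnisher's; it turns with the hood (x from front edge to hinge, z out of the top face). Hood: 82 mm from hinge to front edge, 100 mm wide along y, 33 mm high, 3 mm walls; pad 16 mm behind the front edge.
- hood_hinge (a point): Middle of the hood's hinge line, fixed on the burnisher 56 mm above the table, axes as the burnisher's. The base's flat top, 5 mm lower, goes on 95 mm behind it. The top face of the fully open hood looks backwards; it stands 30 mm (foot) to 45 mm (upper edge) behind this line and up to 81 mm above it.
- wide_rocker (a joint): Main switch: the wide rocker (26 mm wide along y, 35 mm long along x, black in a grey frame) under the hood, left or right of the hood's middle. 0 = on (far end down, near end up); 0.4 rad = off (near end down). Up to about 7 N on the raised end breaks it free, then it tips over easily; press it fully down (6 mm) and it stays there.
- wide_press (a point): Where to press: top face of the near end of the wide rocker, 3 mm from the end; about 69 mm above the table at on, 6 mm lower at off. Rocker middles lie 25 mm left and right of the hood's middle, 30 mm nearer than the hinge. A latch post 26 mm wide, 77 mm high stands on the hood's middle line, its back face 20 mm nearer than this point.
- narrow_rocker (a joint): Work-light switch: the narrow rocker (12 mm wide, 35 mm long) beside the wide one, the same mechanism and the same values. It stands at 0 and must stay there.
- narrow_press (a point): Point on the top face of the near end of the narrow rocker, as wide_press.
- beeswax_mid (a point): Middle of the loose round of beeswax, 48 mm across and 16 mm high, on the table in front of the machine.
- edge_slicker_mid (a point): Middle of the loose turned wood edge slicker, 101 mm long, 22 mm thick, lying in front of the machine.
- dye_bottle_mid (a point): Middle of the loose upright dye bottle, 38 mm across and 95 mm high, left of the machine.
- bone_folder_mid (a point): Middle of the loose bone folder, 141 mm long, 17 mm wide, lying right of the machine.

How it is judged:
On the way, in this order (a step that is already met when the one before it is completed fails the run):
1. the latched hood is pressed down by the fingers (value of joint hood below -0.015 rad and contact force between the fingers and burnisher above 0.3 N).
2. the hood has popped open (value of joint hood above 1.4 rad), for 0.2 s.
3. the wide rocker is tipped to off under the open hood (value of joint wide_rocker above 0.34 rad and value of joint hood above 0.8 rad), for 0.2 s.
4. the hood is pressed down past its catch by the fingers (all of step 1).
At the end, for the whole second after the job is handed in: The hood rests latched shut by its own catch (within 0.03 rad of 0, at rest, not held down), the wide rocker is at off (beyond 0.34 rad), the narrow rocker is still at on (below 0.06 rad) (value of joint hood between -0.025 and 0.03 rad and velocity of joint hood below 0.05 rad/s and value of joint wide_rocker above 0.34 rad and value of joint narrow_rocker below 0.06 rad); the robot touches nothing.
It fails at once if the narrow rocker is tipped (value of joint narrow_rocker above 0.2 rad).
It fails at once if a thing beside the machine is lifted or pushed away (20 mm) (distance of any of beeswax_mid, edge_slicker_mid, dye_bottle_mid, bone_folder_mid from where it was at the start of the episode above 0.02 m).
It also fails if it takes over 48 s, if anything falls off the work surface, if the arm or the gripper's body presses on something with over 40 N, if the wrist force passes 120 N, or if a joint passes its speed limit or range.

### The arm

A 7-joint arm with a two-finger parallel gripper is mounted at the origin on a cart in front of the work surface, level with it; the furniture and walls round the work are solid. World frame = base frame: x ahead of the robot, y to its left, z up, the work surface at z = 0. Lengths are in m, angles in rad, forces in N, time in s.
With the tool pointing down it reaches from about 0.4 to 0.875 m from the base axis. Payload 4.4 kg.
Tool frame: the origin (TCP) lies midway between the tips of the shut fingers; the grasp point (between the pads) lies hold_point_z behind it (hold_point_z is the distance from the TCP to the grasp point, in m); z points along the fingers, y is the line along which they close (so a half turn about z gives the same grasp; the last joint's range is limited). The gripper opens to 85 mm and grips with 20 to 120 N. Pads are 22 mm wide; open, the fingers measure 114 mm over their backs; the gripper's body (76 mm by 85 mm) begins 54 mm behind the grasp point. The pads swing forward as they close: fully open they stand 13 mm farther back than shut.
Start: joints at [-1.272, 0.628, 0.038, 1.517, -0.027, 0.996, -0.02], TCP at [0.232, 0.607, 0.231] pointing down, gripper open.
Joint ranges: [-3.06, 3.06], [-0.37, 2.12], [-1.25, 1.32], [0.18, 2.47], [-1.1, 4.24], [0.23, 1.98], [-2.94, 2.94]. Speed limits (rad/s): [2.57, 2.57, 3.14, 3.14, 3.14, 3.14, 3.14].

### API

Orientations are given as a unit quaternion [w, x, y, z].
In Python, from workcell import * gives the robot as it stands.
- The arm moves only by the tool move_arm, never from a script. Its argument "deltas" is a list of rows, each a list of 7 numbers: the finger opening in mm, from 0 to 85.4, then the shift along the tool's x, y, z in mm, then the turn, a rotation vector about the tool's x, y, z in rad. In form: [[claw, dx, dy, dz, ax, ay, az], ...]. A call has 1 to 5 rows; each row is the pose to reach, as a shift and turn from the pose commanded when the call began, along the tool's axes at that moment; what a row does not reach only later rows make up. A row lasts 1/10 s, in which the tool goes at most 50 mm and 8.59 degrees, less where a joint would pass 70% of its speed; a pose out of reach is approached as far as the arm can. A call with a gripper value outside its range is refused whole. The fingers move at their own pace and stop on an object; "grip_force" is the grip in N (left out, the last holds). Time passes only in rows, so rows that repeat a pose let the fingers close. It gives the time, the measured TCP pose, the force, the opening and the grip force at its end, in the units of the state.
- state(): the state, without advancing time (a new reading comes with each control period).
- grab_frame(name): name is "side" or "top" or "wrist"; returns a dict with "pixels" (480x640x3 uint8, blue, green, red), "fovy" (degrees; the focal length in pixels is half the picture's height over the tangent of half this angle, whatever the lens; pixels are square), "cx", "cy" (the principal point, pixels), "R" (3x3) and "t" (3): a world point X has camera coordinates R X + t. Camera axes: x right, y down, z forward; pixel columns grow to the right and rows downward; lengths in m; the calibration is good to about 2 mm. The wrist camera is an equidistant fisheye: a pixel r from the principal point sees the ray r / f radians off the axis. A picture is of the moment at which its call begins. There is no depth.
- finish_job(): hands the job in; it is judged then, once.
The state is a dict: "time_s": time; "q": joint angles; "qd": joint speeds; "tau": joint torques, N m; "position": TCP position; "tool_rot": TCP orientation; "force": force on the tool from outside, world axes, zero at the start; "moment": the same for the moment, N m; "gripper_width": finger opening in m; "grip_force": force on a finger pad.
Only numpy, scipy, OpenCV 4.12 (cv2) and the standard library are available. Lean on these libraries where they do the work, as an engineer would, in place of code of your own. Each camera call takes 0.05 s, during which the arm holds its last target. There are 200 camera calls.

## Working session

There is one attempt and no reset: what is moved stays moved. The work goes in short steps, Python scripts to look and compute and a tool call to move; the robot and the scene stay as the last step left them, time stands still between calls to the robot, and variables do not carry over. Pictures are saved under pics/ and viewed, at most 10 in all, crops included, and the job is handed in when it is done.

Besides the shell and the picture viewer there is one more tool, called after ">>>" by a JSON object that holds its "api" and its "payload". move_arm: Moves the arm, as the interface text tells. Its arguments: {"type":"object","properties":{"deltas":{"type":"array"},"grip_force":{"type":"number"}},"required":["deltas"]}

```bash
mkdir -p pics; python3 - <<'E'
from workcell import *
import cv2,pickle
s=state();print(s)
for n in("side","top"):
    f=grab_frame(n);pickle.dump(f,open(n+".pkl","wb"));cv2.imwrite(f"pics/{n}0.png",f["pixels"]);print(n,f["fovy"],f["cx"],f["cy"],f["R"],f["t"])
E
```

```text
{'time_s': 0.0, 'q': array([-1.27179214,  0.62936272,  0.03841179,  1.51839936, -0.02700792,
        0.99626521, -0.01998986]), 'qd': array([-1.43947006e-03,  6.53870399e-04,  2.51837508e-04,  9.15164885e-04,
        7.31912297e-04,  3.29869559e-04,  3.62277205e-05]), 'tau': array([-1.14979603e-04, -5.63394499e+01,  1.22651037e+00, -1.93434656e+01,
        1.11147904e-02,  1.07781435e-02, -8.60560561e-06]), 'position': array([0.2316271 , 0.60665128, 0.23036774]), 'tool_rot': array([-1.72786468e-04,  1.81377739e-01,  9.83413034e-01, -9.43156337e-04]), 'force': array([ 0.15044015, -0.37052326, -0.08937985]), 'moment': array([0.00882167, 0.03055619, 0.02306814]), 'grip_force': 0.0, 'gripper_width': 0.08533678321904943}
side 50.804718594494005 321.16553307895254 237.5961793683277 [[ 0.85710128 -0.51485093 -0.01749041]
 [-0.24815045 -0.38288039 -0.88984491]
 [ 0.45144074  0.76702747 -0.45592776]] [-0.4429018   0.24573784  0.62117417]
top 54.495114936758384 320.0691178861897 242.4374200019757 [[ 0.02312738 -0.99956786 -0.01814441]
 [-0.98906807 -0.02023303 -0.14606501]
 [ 0.14563477  0.02132416 -0.98910859]] [0.05904885 0.56237904 1.00564486]
```

View pics/top0.png

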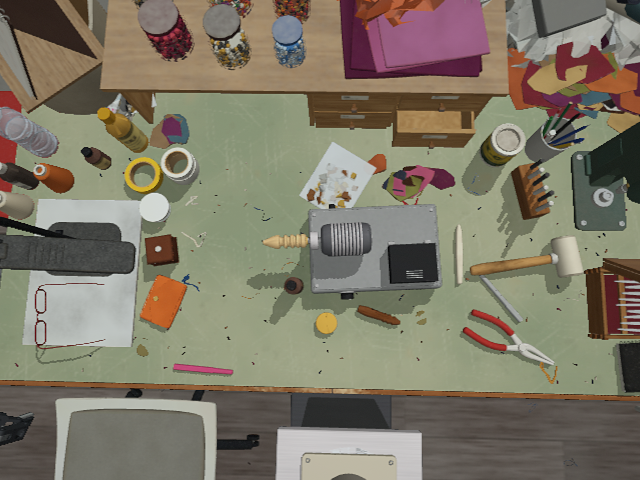

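View pics/side0.png

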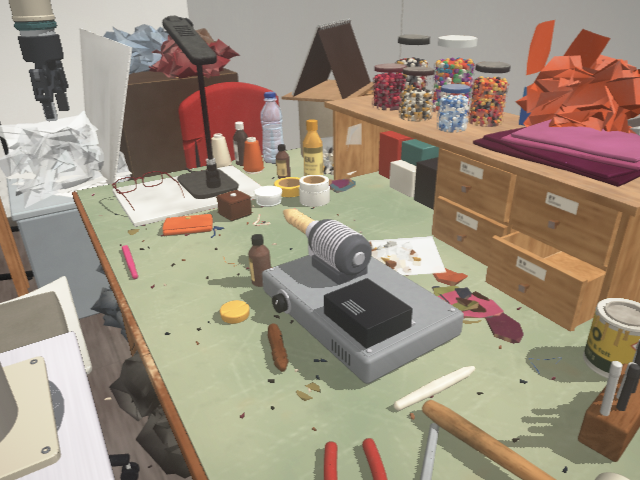

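```bash
cat > h.py <<'E'
import numpy as np,cv2,pickle
from scipy.spatial.transform import Rotation as Rn
def ray(f,uv):
    k=240/np.tan(np.radians(f["fovy"]/2));R,t=np.array(f["R"]),np.array(f["t"])
    d=R.T@np.array([(uv[0]-f["cx"])/k,(uv[1]-f["cy"])/k,1]);return -R.T@t,d
def plane(f,uv,z):
    c,d=ray(f,uv);return c+d*(z-c[2])/d[2]
def proj(f,X):
    k=240/np.tan(np.radians(f["fovy"]/2));p=np.array(f["R"])@X+np.array(f["t"]);return p[:2]/p[2]*k+[f["cx"],f["cy"]]
E
python3 - <<'E'
from h import *
f=pickle.load(open("top.pkl","rb"));p=f["pixels"]
print("cam",ray(f,(0,0))[0])
c=p[180:310,290:460].copy()
m=(c.max(2)<70).astype(np.uint8)
n,l,st,ce=cv2.connectedComponentsWithStats(m)
for i in range(1,n):
    if st[i,4]>300:
        k=cv2.minAreaRect(np.argwhere(l==i)[:,::-1].astype(np.float32));b=cv2.boxPoints(k)+[290,180];print(st[i],k,[(x.round(1),plane(f,x,.086).round(4)) for x in b])
a=cv2.resize(c,None,fx=4.5,fy=4.5,interpolation=cv2.INTER_CUBIC);cv2.imwrite("pics/t1.png",a)
g=pickle.load(open("side.pkl","rb"))["pixels"][220:400,240:480];cv2.imwrite("pics/s1.png",cv2.resize(g,None,fx=3.2,fy=3.2,interpolation=cv2.INTER_CUBIC))
E
```

```text
cam [0.40840865 0.04895744 1.07790727]
[  98   63   50   41 1802] ((122.3481216430664, 83.00660705566406), (39.05006790161133, 48.649688720703125), 87.51044464111328) [(array([387.2, 244.6]), array([ 0.5528, -0.0737,  0.086 ])), (array([435.8, 242.4]), array([ 0.5595, -0.1776,  0.086 ])), (array([437.5, 281.5]), array([ 0.4761, -0.18  ,  0.086 ])), (array([388.9, 283.6]), array([ 0.4694, -0.0775,  0.086 ]))]
```

View pics/t1.png

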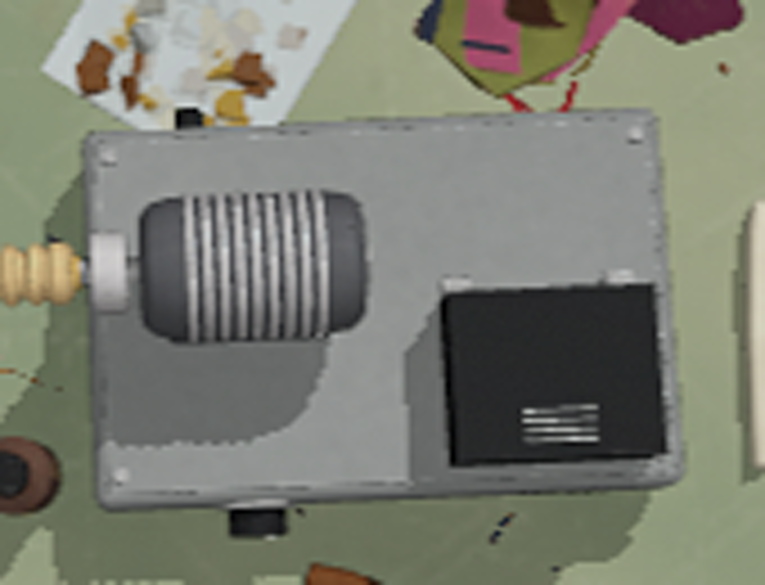

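View pics/s1.png

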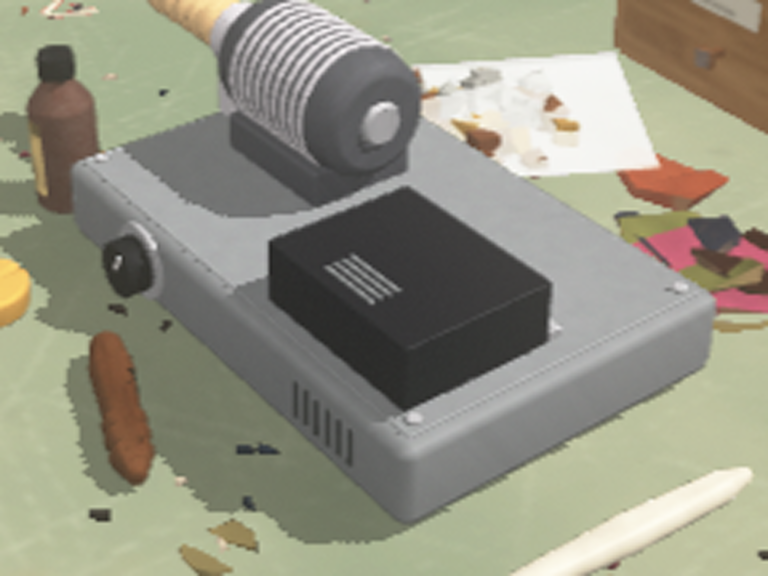

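The top view shows the hood's top face with corners at about (388,246), (436,243), (438,281) and (390,284), and the thumb pad at (415,274). The side view shows the same pad at about (353,307). The hood is clear of the loose things.

```bash
cat >> h.py <<'E'
def tri(a,ua,b,ub):
    (c1,d1),(c2,d2)=ray(a,ua),ray(b,ub)
    s=np.linalg.lstsq(np.c_[d1,-d2],c2-c1,rcond=None)[0];p,q=c1+d1*s[0],c2+d2*s[1];return (p+q)/2,np.linalg.norm(p-q)
def tool(s):return Rn.from_quat(s["tool_rot"],scalar_first=True)
def goal(yaw): # tool x=-bx, y=by, z down
    c,s_=np.cos(yaw),np.sin(yaw);return Rn.from_matrix(np.array([[-c,-s_,0],[-s_,c,0],[0,0,-1.]]).T.T if 0 else np.c_[[-c,-s_,0],[-s_,c,0],[0,0,-1]])
def delta(s,p,yaw):
    T=tool(s);return (T.inv().apply(np.array(p)-s["position"])*1e3).round(1),(T.inv()*goal(yaw)).as_rotvec().round(3)
E
python3 - <<'E'
from h import *
from workcell import *
t=pickle.load(open("top.pkl","rb"));s=pickle.load(open("side.pkl","rb"))
T=lambda u,v:np.array([u/4.5+290-.4,v/4.5+180-.4]);S=lambda u,v:np.array([u/3.2+240-.35,v/3.2+220-.35])
names=dict(pad=((561,424),(363,278)),farL=((443,297),(408,188)),farR=((655,285),(551,284)),nearR=((666,456),(408,349)),nearL=((450,466),(270,242)))
for n,(a,b) in names.items():
    print(n,*[x.round(4) for x in tri(t,T(*a),s,S(*b))],plane(t,T(*a),.087).round(4))
for n,u in dict(bFL=(90,132),bFR=(655,110),bNR=(680,482),bNL=(102,507)).items(): print(n,plane(t,T(*u),.049).round(4))
st=state()
for p in([.34,.4,.23],[.44,.1,.23],[.45,-.13,.2]): print(delta(st,p,.063))
E
```

```text
pad [ 0.4913 -0.131   0.0878] 0.0005 [ 0.4911 -0.131   0.087 ]
farL [ 0.5524 -0.0767  0.0846] 0.0037 [ 0.5504 -0.0754  0.087 ]
farR [ 0.5586 -0.1763  0.0861] 0.0005 [ 0.5583 -0.1759  0.087 ]
nearR [ 0.4783 -0.1808  0.0868] 0.0027 [ 0.4771 -0.18    0.087 ]
nearL [ 0.4725 -0.0802  0.0843] 0.0046 [ 0.4702 -0.0789  0.087 ]
bFL [0.6358 0.0965 0.049 ]
bFR [ 0.6525 -0.1857  0.049 ]
bNR [ 0.4673 -0.1954  0.049 ]
bNL [0.4489 0.0857 0.049 ]
(array([-175. , -154.5,    0.8]), array([-0.002, -0.   , -0.428]))
(array([-375.4, -399.1,    1.2]), array([-0.002, -0.   , -0.428]))
(array([-466.8, -610.3,   31.5]), array([-0.002, -0.   , -0.428]))
```

>>> {"api": "move_arm", "payload": {"deltas": [[0,-35,-31,0,0,0,-0.085],[0,-70,-62,0,0,0,-0.17],[0,-105,-93,0,0,0,-0.255],[0,-140,-123,0,0,0,-0.34],[0,-175,-154,0,0,0,-0.428]]}}

```text
time_s: 0.6
position: [0.341, 0.3991, 0.2311]
tool_rot: [-0.0, -0.034, 0.999, -0.0]
force: [1.5, 0.5, -0.1]
gripper_width: 0.0125
grip_force: 0.0
```

```bash
python3 - <<'E'
from h import *
from workcell import *
st=state();print(st["position"],st["q"],st["gripper_width"])
for p in([.44,.1,.23],[.45,-.13,.2]): print(delta(st,p,.063))
E
```

```text
[0.34095099 0.39913615 0.23105357] [-0.86174703  0.45055111 -0.07982337  1.86320112  0.04732623  0.82999464
  0.67228605] 0.01245785901616475
(array([ -78.8, -305.1,    1.2]), array([-0.   , -0.   ,  0.004]))
(array([ -73.3, -535.2,   31.3]), array([-0.   , -0.   ,  0.004]))
```

>>> {"api": "move_arm", "payload": {"deltas": [[0,-17,-46,0,0,0,0],[0,-34,-92,0,0,0,0],[0,-51,-138,0,0,0,0],[0,-65,-184,0,0,0,0],[0,-75,-232,0,0,0,0]]}}

```text
time_s: 1.1
position: [0.4307, 0.1724, 0.2312]
tool_rot: [0.0, -0.032, 1.0, 0.0]
force: [1.2, -0.8, -0.4]
gripper_width: -0.0
grip_force: 0.0
```

>>> {"api": "move_arm", "payload": {"deltas": [[0,0,-48,0,0,0,0],[0,0,-96,0,0,0,0],[0,0,-144,0,0,0,0],[0,0,-192,0,0,0,0],[0,0,-240,0,0,0,0]]}}

```text
time_s: 1.6
position: [0.4447, -0.0673, 0.2313]
tool_rot: [-0.0, -0.032, 0.999, 0.0]
force: [1.7, -0.3, 0.3]
gripper_width: -0.0002
grip_force: 0.0
```

```bash
python3 - <<'E'
from h import *
from workcell import *
st=state();print(st["position"],st["q"],st["gripper_width"],st["force"])
print(delta(st,[.489,-.130,.11],.063))
E
```

```text
[ 0.4446825  -0.06726524  0.23125146] [ 8.92834211e-02  3.46488981e-01 -1.98079510e-03  2.05015236e+00
  8.60217240e-04  7.45110607e-01  1.72087799e+00] -0.0002292656517908787 [ 1.71434704 -0.31615037  0.29063829]
(array([-40.3, -65.4, 121.2]), array([ 0., -0.,  0.]))
```

>>> {"api": "move_arm", "payload": {"deltas": [[0,-20,-30,20,0,0,0],[0,-40,-65,50,0,0,0],[0,-40,-65,85,0,0,0],[0,-40,-65,121,0,0,0],[0,-40,-65,121,0,0,0]]}}

```text
time_s: 2.1
position: [0.4854, -0.1272, 0.1063]
tool_rot: [-0.005, -0.031, 0.999, 0.001]
force: [-0.8, 0.6, -0.1]
gripper_width: 0.0002
grip_force: 0.0
```

>>> {"api": "move_arm", "payload": {"deltas": [[0,0,0,12,0,0,0],[0,0,0,20,0,0,0],[0,0,0,24,0,0,0],[0,0,0,28,0,0,0],[0,0,0,30,0,0,0]]}}

```text
time_s: 2.6
position: [0.4883, -0.1278, 0.0817]
tool_rot: [-0.001, -0.032, 1.0, -0.0]
force: [-8.1, 1.4, 33.3]
gripper_width: 0.0
grip_force: 16.6
```

Pressed onto its stop; now withdraw up and towards the operator so it can pop open.

>>> {"api": "move_arm", "payload": {"deltas": [[0,2,0,-15,0,0,0],[0,12,0,-50,0,0,0],[0,30,0,-95,0,0,0],[0,40,0,-130,0,0,0],[0,40,0,-130,0,0,0]]}}

```text
time_s: 3.1
position: [0.4511, -0.1312, 0.215]
tool_rot: [0.005, -0.031, 1.0, -0.001]
force: [0.0, -0.1, -1.0]
gripper_width: -0.0005
grip_force: 0.0
```

```bash
python3 - <<'E'
from h import *
from workcell import *
out=[]
for n,b in(("top",(370,180,460,310)),("side",(300,200,460,370))):
    f=grab_frame(n);pickle.dump(f,open(n+"1.pkl","wb"))
    out.append(cv2.resize(f["pixels"][b[1]:b[3],b[0]:b[2]],None,fx=(500/(b[3]-b[1])),fy=500/(b[3]-b[1]),interpolation=cv2.INTER_CUBIC));print(500/(b[3]-b[1]),out[-1].shape)
cv2.imwrite("pics/open.png",np.hstack(out));print(state()["position"])
E
```

```text
3.8461538461538463 (500, 346, 3)
2.9411764705882355 (500, 471, 3)
[ 0.45004102 -0.13036815  0.21142488]
```

View pics/open.png

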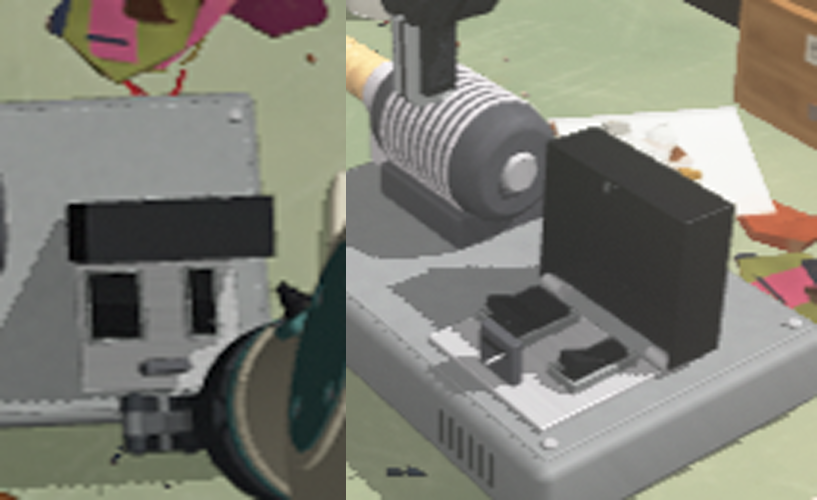

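The hood stands open. In the top half of the picture the wide rocker is the left one, at about (400,259) in the top image. The narrow one is at (423,258) and the post at (412,275).

```bash
python3 - <<'E'
from h import *
from workcell import *
t=pickle.load(open("top1.pkl","rb"));y=.063
bx=np.array([np.cos(y),np.sin(y),0]);by=np.array([-bx[1],bx[0],0])
h=np.array([.491,-.1305,.086])+.066*bx;h[2]=.056;print("hinge",h)
T=lambda u,v:np.array([u/3.846+370-.4,v/3.846+180-.4])
for n,u,z in(("wide",(115,305),.066),("widenear",(116,337),.069),("wL",(90,305),.066),("wR",(139,305),.066),("narrow",(203,302),.066),("post",(163,367),.077),("hingeplate",(170,262),.056)):
    d=plane(t,T(*u),z)-h;print(n,(d@bx*1e3).round(1),(d@by*1e3).round(1))
st=state();p=h-.050*bx+.029*by
for z in(.09,.06):
    p[2]=z;print(p,delta(st,p,y))
E
```

```text
hinge [ 0.55686907 -0.12634475  0.056     ]
wide -30.6 25.3
widenear -49.0 26.4
wL -30.0 39.4
wR -31.2 11.8
narrow -31.0 -24.4
post -67.5 2.7
hingeplate -6.1 -9.2
[ 0.50514247 -0.1005502   0.09      ] (array([-56.4,  26.4, 121.6]), array([-0.001,  0.004,  0.   ]))
[ 0.50514247 -0.1005502   0.06      ] (array([-56.3,  26.4, 151.6]), array([-0.001,  0.004,  0.   ]))
```

>>> {"api": "move_arm", "payload": {"deltas": [[0,-20,10,30,0,0,0],[0,-45,22,70,0,0,0],[0,-56,26,105,0,0,0],[0,-56,26,122,0,0,0],[0,-56,26,122,0,0,0]]}}

```text
time_s: 3.7
position: [0.501, -0.0997, 0.0844]
tool_rot: [-0.004, -0.032, 0.999, 0.001]
force: [-0.8, 0.0, 0.1]
gripper_width: -0.0003
grip_force: 0.0
```

>>> {"api": "move_arm", "payload": {"deltas": [[0,0,0,10,0,0,0],[0,0,0,17,0,0,0],[0,0,0,22,0,0,0],[0,0,0,27,0,0,0],[0,0,0,27,0,0,0]]}}

```text
time_s: 4.2
position: [0.5037, -0.101, 0.0628]
tool_rot: [0.001, -0.031, 1.0, -0.0]
force: [-2.6, 0.8, 12.5]
gripper_width: -0.0001
grip_force: 6.0
```

```bash
python3 - <<'E'
from h import *
from workcell import *
s=state();print(s["position"],s["force"])
E
```

```text
[ 0.5036566  -0.10104395  0.06276628] [-2.62794986  0.83446149 12.47905839]
```

>>> {"api": "move_arm", "payload": {"deltas": [[0,0,0,3,0,0,0],[0,0,0,4,0,0,0],[0,0,0,4,0,0,0]]}}

```text
time_s: 4.5
position: [0.5038, -0.1011, 0.0619]
tool_rot: [0.001, -0.031, 1.0, -0.0]
force: [-9.7, 1.7, 44.7]
gripper_width: 0.0001
grip_force: 22.5
```

>>> {"api": "move_arm", "payload": {"deltas": [[0,0,0,-40,0,0,0],[0,10,-10,-80,0,0,0],[0,40,-20,-120,0,0,0],[0,55,-27,-140,0,0,0],[0,55,-27,-140,0,0,0]]}}

```text
time_s: 5.0
position: [0.4499, -0.1332, 0.2004]
tool_rot: [0.003, -0.03, 1.0, -0.001]
force: [0.0, -0.6, 0.6]
gripper_width: -0.0001
grip_force: 0.0
```

```bash
python3 - <<'E'
from h import *
from workcell import *
out=[]
for n,b in(("top",(370,180,460,310)),("side",(300,200,460,370))):
    f=grab_frame(n)
    k=500/(b[3]-b[1]);out.append(cv2.resize(f["pixels"][b[1]:b[3],b[0]:b[2]],None,fx=k,fy=k,interpolation=cv2.INTER_CUBIC))
cv2.imwrite("pics/off.png",np.hstack(out));print(state()["position"])
E
```

```text
[ 0.45089177 -0.13125624  0.19778192]
```

View pics/off.png

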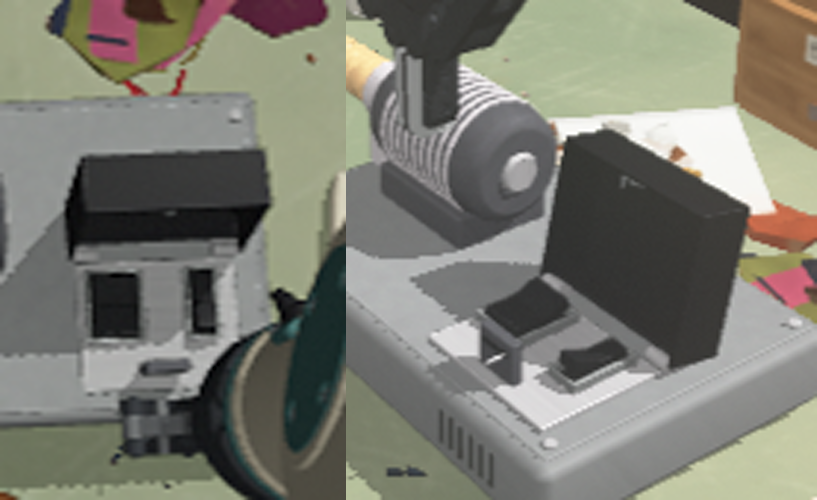

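The wide rocker now has its far end up (off), the narrow one is unchanged, and the hood is fully open. Next I go over and behind the hood.

>>> {"api": "move_arm", "payload": {"deltas": [[0,-36,-2,0,0,0,0],[0,-72,-2,0,0,0,0],[0,-108,-2,0,0,0,0],[0,-144,-2,0,0,0,0],[0,-180,-2,0,0,0,0]]}}

```text
time_s: 5.6
position: [0.6317, -0.1203, 0.195]
tool_rot: [-0.001, -0.032, 0.999, 0.001]
force: [-0.5, 0.2, -0.4]
gripper_width: -0.0001
grip_force: 0.0
```

>>> {"api": "move_arm", "payload": {"deltas": [[0,0,0,0,0,0,0],[0,0,0,25,0,0,0],[0,0,0,55,0,0,0],[0,0,0,78,0,0,0],[0,0,0,78,0,0,0]]}}

```text
time_s: 6.1
position: [0.6265, -0.1204, 0.1142]
tool_rot: [-0.005, -0.032, 0.999, 0.001]
force: [-0.2, -0.2, -0.7]
gripper_width: 0.0001
grip_force: 0.0
```

```bash
python3 - <<'E'
from h import *
from workcell import *
s=state();y=.063
bx=np.array([np.cos(y),np.sin(y),0]);by=np.array([-bx[1],bx[0],0]);h=np.array([.5569,-.1263,.056])
d=(s["position"]-h)*1e3;cur=np.array([d@bx,d@by,d[2]]);print(cur,s["force"])
for X,Z in((52,60),(40,65),(29,70),(16,72),(4,72),(-6,71),(-15,68),(-24,64),(-32,59),(-37,55),(-41,51),(-47,44),(-53,38),(-60,32),(-66,24)):
    p=h+X/1e3*bx;p[2]=.056+Z/1e3;print(X,Z,*delta(s,p,y))
E
```

```text
[69.86402707  1.54344753 58.1914828 ] [-0.17521717 -0.19064183 -0.74248229]
52 60 [17.9 -1.5 -1.6] [ 0.003 -0.009  0.001]
40 65 [29.9 -1.5 -6.5] [ 0.003 -0.009  0.001]
29 70 [ 41.   -1.5 -11.4] [ 0.003 -0.009  0.001]
16 72 [ 54.   -1.4 -13.3] [ 0.003 -0.009  0.001]
4 72 [ 66.   -1.4 -13.2] [ 0.003 -0.009  0.001]
-6 71 [ 76.   -1.4 -12.1] [ 0.003 -0.009  0.001]
-15 68 [85.  -1.4 -9. ] [ 0.003 -0.009  0.001]
-24 64 [93.9 -1.4 -4.9] [ 0.003 -0.009  0.001]
-32 59 [ 1.019e+02 -1.400e+00  1.000e-01] [ 0.003 -0.009  0.001]
-37 55 [106.8  -1.4   4.2] [ 0.003 -0.009  0.001]
-41 51 [110.8  -1.4   8.2] [ 0.003 -0.009  0.001]
-47 44 [116.7  -1.4  15.3] [ 0.003 -0.009  0.001]
-53 38 [122.7  -1.5  21.3] [ 0.003 -0.009  0.001]
-60 32 [129.6  -1.5  27.4] [ 0.003 -0.009  0.001]
-66 24 [135.5  -1.5  35.4] [ 0.003 -0.009  0.001]
```

>>> {"api": "move_arm", "payload": {"deltas": [[0,12,-1,0,0,0,0],[0,24,-1,-4,0,0,0],[0,36,-1,-9,0,0,0],[0,48,-1,-12,0,0,0],[0,60,-1,-13,0,0,0]]}}

```text
time_s: 6.6
position: [0.5718, -0.126, 0.1335]
tool_rot: [0.002, -0.032, 0.999, 0.0]
force: [1.8, 0.2, 1.3]
gripper_width: -0.0003
grip_force: 1.0
```

```bash
cat > cur.py <<'E'
from h import *
from workcell import *
s=state();y=.063
bx=np.array([np.cos(y),np.sin(y),0]);by=np.array([-bx[1],bx[0],0]);h=np.array([.5569,-.1263,.056])
d=(s["position"]-h)*1e3;print(np.array([d@bx,d@by,d[2]]).round(1),s["force"].round(1),s["time_s"])
E
python3 cur.py
```

```text
[14.9 -0.6 77.5] [1.8 0.2 1.3] 6.6
```

>>> {"api": "move_arm", "payload": {"deltas": [[0,9,0,3,0,0,0],[0,18,0,5,0,0,0],[0,27,0,8,0,0,0],[0,36,0,12,0,0,0],[0,44,0,17,0,0,0]]}}

```text
time_s: 7.1
position: [0.5249, -0.1295, 0.1149]
tool_rot: [-0.001, -0.031, 1.0, 0.0]
force: [-0.9, -0.5, 4.0]
gripper_width: 0.0001
grip_force: 1.7
```

```bash
python3 cur.py
```

```text
[-32.1  -1.2  58.9] [-0.9 -0.5  4. ] 7.1
```

>>> {"api": "move_arm", "payload": {"deltas": [[0,5,0,4,0,0,0],[0,10,0,9,0,0,0],[0,16,0,15,0,0,0],[0,22,0,21,0,0,0],[0,27,0,26,0,0,0]]}}

```text
time_s: 7.6
position: [0.4994, -0.131, 0.0886]
tool_rot: [0.0, -0.032, 0.999, 0.0]
force: [1.0, -0.9, 1.0]
gripper_width: -0.0001
grip_force: 0.8
```

```bash
python3 cur.py
```

```text
[-57.6  -1.1  32.6] [ 1.  -0.9  1. ] 7.6
```

>>> {"api": "move_arm", "payload": {"deltas": [[0,4,0,2,0,0,0],[0,7,0,5,0,0,0],[0,8,0,8,0,0,0],[0,8,0,10,0,0,0],[0,8,0,10,0,0,0]]}}

```text
time_s: 8.1
position: [0.4916, -0.1317, 0.0819]
tool_rot: [0.001, -0.032, 1.0, -0.0]
force: [-5.0, 2.1, 28.7]
gripper_width: 0.0001
grip_force: 14.8
```

```bash
python3 cur.py
```

```text
[-65.5  -1.2  25.9] [-5.   2.1 28.7] 8.1
```

Fully pressed (same height and force as the first time). Release and check.

>>> {"api": "move_arm", "payload": {"deltas": [[0,0,0,-12,0,0,0],[0,8,0,-45,0,0,0],[0,25,0,-85,0,0,0],[0,40,0,-120,0,0,0],[0,40,0,-120,0,0,0]]}}

```text
time_s: 8.6
position: [0.4514, -0.1351, 0.2028]
tool_rot: [0.002, -0.031, 1.0, -0.001]
force: [0.3, -0.9, -0.4]
gripper_width: 0.0004
grip_force: 0.0
```

```bash
python3 cur.py; python3 - <<'E'
from workcell import *
import cv2,numpy as np
f=grab_frame("side");b=f["pixels"][200:400,220:480];cv2.imwrite("pics/end.png",cv2.resize(b,None,fx=2.5,fy=2.5))
E
```

```text
[-105.9   -2.1  146.8] [ 0.3 -0.9 -0.4] 8.6
```

View pics/end.png

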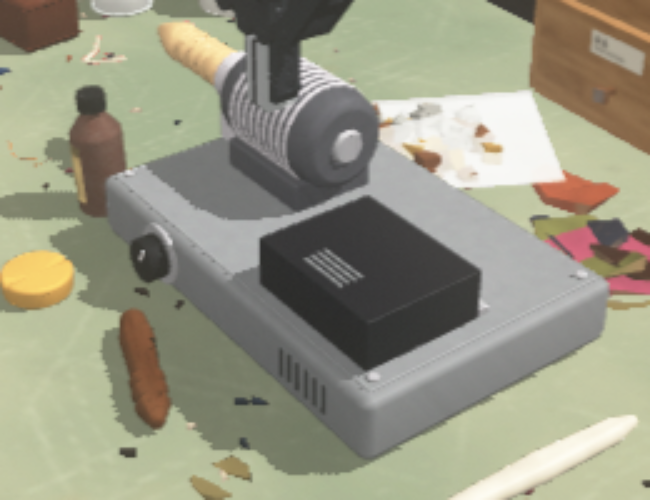

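The hood is latched shut, the loose things are where they were, and the fingers are clear.

>>> {"api": "move_arm", "payload": {"deltas": [[0,0,0,0,0,0,0],[0,0,0,0,0,0,0],[0,0,0,0,0,0,0]]}}

```text
time_s: 8.95
position: [0.451, -0.1338, 0.198]
tool_rot: [-0.001, -0.032, 0.999, 0.0]
force: [-0.3, 0.4, 0.6]
gripper_width: -0.0001
grip_force: 0.0
```

```bash
python3 -c "
from workcell import *
print(finish_job())"
```

```text
the job is handed in; nothing more can be done
None
```

The wide rocker was tipped to off with the narrow one left at on, the hood was pressed back down and looks latched shut, and the job was handed in at about 9 s; it gave no verdict back.

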